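Let a returned bottle into the returns bin by its lever

ROBOT

A 7-joint arm with a two-finger parallel gripper is mounted at the origin on the work surface. World frame = base frame: x ahead of the robot, y to its left, z up, the work surface at z = 0. Lengths are in mm, angles in rad, forces in N, time in s.
With the tool pointing down it reaches from about 400 to 875 mm from the base axis. Payload 4.4 kg.
Tool frame: the origin (TCP) lies at the very end of the fingers, on their centre line; the grasp point (between the pads) lies 19 mm behind it; z points along the fingers, x is the direction in which the jaws open and shut, and the axes are right-handed (so a half turn about z gives the same grasp; the last joint's range is limited). The gripper opens to 85 mm and grips with 20 to 120 N. Pads are 22 mm wide; open, the fingers measure 114 mm over their backs; the gripper's body (76 mm by 85 mm) begins 54 mm behind the grasp point. The pads swing forward as they close: fully open they stand 13 mm farther back than shut.
Start: joints at [-1.379, 0.628, 0.038, 1.517, -0.027, 0.996, -0.02], TCP at [165.695, 628.54, 231.313] pointing down, gripper open.
Joint ranges: [-3.06, 3.06], [-0.37, 2.12], [-1.25, 1.32], [0.18, 2.47], [-1.1, 4.24], [0.23, 1.98], [-2.94, 2.94]. Speed limits (rad/s): [2.57, 2.57, 3.14, 3.14, 3.14, 3.14, 3.14].

INTERFACE

Orientations are given as [roll, pitch, yaw] about the fixed x, y, z axes, in that order (R = Rz(yaw) Ry(pitch) Rx(roll)).
In Python, from cell import telemetry, get_image, get_calibration, ctrl gives the robot as it stands. The module is installed in compiled form; this text tells all that it offers.
- The arm moves only by the tool arm_command, never from a script. Its arguments are lists of equal length, an entry for each row: "rot": the turn, a rotation vector about the world's x, y, z in degrees, a list of three; "slide": the shift along the world's x, y, z in mm, a list of three; "gripper": the finger opening in mm, from 0 to 85.4. A call has 1 to 5 rows; each row shifts and turns the pose as measured when the row begins; what a row does not reach is not made up. A row lasts 1/12 s, in which the tool goes at most 41.7 mm and 7.16 degrees, less where a joint would pass 70% of its speed; a pose out of reach is approached as far as the arm can. A call with a gripper value outside its range is refused whole. The fingers move at their own pace and stop on an object; the grip force is fixed at half the most. Time passes only in rows, so rows that do not move let the fingers close. It gives the time, the measured TCP pose, the force and the opening at its end, in the units of the state.
- telemetry.read_state(): the state, without advancing time (a new reading comes with each control period).
- get_image(name): name is "side" or "top"; returns (picture, depth): 420x560x3 uint8, red, green, blue; 420x560 float32, mm along the optical axis (not along the pixel's ray), 0 where there is no reading.
- get_calibration(name): a dict with "fx", "fy", "cx", "cy" (pixels), "D" ([k1, k2, p1, p2, k3] as OpenCV has them; the pictures are not rectified), "xyz" and "attitude" of the camera in the world. Camera axes: x right, y up, looking along -z (the intrinsics and any distortion apply to the point x, -y, -z); pixel columns grow to the right and rows downward; lengths in mm; the calibration is good to about 2 mm. A picture is of the moment at which its call begins. get_calibration takes no time and is no camera call.
- ctrl.finish_job(): hands the job in, once; it reports no verdict.
The state is a dict: "clock": time; "qpos": joint angles; "qd": joint speeds; "tau": joint torques, N m; "eef_pos": TCP position; "tool_rot": TCP orientation; "force": force on the tool from outside, world axes, zero at the start; "torque": the same for the moment, N m; "width": finger opening in mm.
Only numpy, scipy, OpenCV 4.12 (cv2) and the standard library are available. Lean on these libraries where they do the work, as an engineer would, in place of code of your own. Each camera call takes 0.05 s, during which the arm holds its last target.

TASK

The returned medicine bottle on the chute of the white returns bin is held back by the blue lid. Press the orange lever pad all the way down with the fingertips so that the lid swings up and the bottle rolls into the bin, then ease the lever back up under your finger so that the lid comes down gently and shuts without slamming, and take the hand away. Touch neither the lid nor the bottle, and leave the other medicines standing where they are.

Things in the scene. Friction and masses are not known exactly. Their poses are not given: they have to be found in the camera images.
- bin: White bench-top bin, fixed; 170 mm along its x, 160 mm along y, walls to 190 mm, inner floor at 75 mm. Origin: centre of its underside, on the bench; z up. The lever sticks out on its -x side (front); its x axis points from the lever to the chute. The aluminium chute, 122 mm wide, rises away from the low back wall, from 147 mm high at x = 82 mm to 185 mm at x = 185 mm.
- lever (a joint): Steel lever at the bin's front with an orange pad, 44 x 62 mm, at its end. 0 = raised (at rest), 0.4 rad = pressed all the way down (hard stop); the pad moves about 54 mm down. It stays down only while pressed: at the pad it pushes back with about 1 to 8 N.
- lever_pivot (a point): The lever turns about the horizontal line along the bin's y through this point (bin frame x = -51 mm, z = 55 mm). The pad's centre is 135 mm from it, its top face 8 mm above the lever's centre line, which slopes up 0.2 rad towards the pad at rest and down 0.2 rad when pressed home.
- lever_pad (a point): Centre of the orange pad's top face, where to press downwards. In the bin frame x = -182 mm, y = 0, z = 90 mm at rest and x = -185 mm, z = 36 mm when pressed all the way; the pad is 10 mm thick and tilts with the lever.
- lid (a joint): Blue lid, linked to the lever by a rod: reads 2.5 times the lever angle, 0 = shut, 1.0 rad = wide open. It falls shut by its own weight: let go, it slams at over 3.5 rad/s; let down well below 2.5 rad/s (about 135 mm/s at the pad) it shuts gently. Not to be touched by the robot.
- lid_hinge (a point): Middle of the lid's hinge line, along the bin's y on top of the front wall (bin frame x = -80 mm, z = 193 mm). The lid panel, 175 x 166 x 6 mm, runs from here to +x when shut, top at 200 mm; a 42 mm flap hangs from its far edge and holds the bottle back.
- lid_edge (a point): Middle of the lid's free (far) top edge: far end of the panel from the hinge; 200 mm high when shut, about 340 mm when wide open.
- bottle: Small amber medicine bottle with white cap, 40 mm diameter, 72 mm long, lying across the chute against the lid's flap, about 180 mm high. Origin on its axis at mid-body; its y runs along it when it lies on the chute. Once the lid is up it rolls into the bin by itself and lies on the inner floor. Not to be touched by the robot.
- carton: Bystander: white medicine carton with an orange band, 40 x 60 x 95 mm, standing; origin at the centre of its underside.
- syrup: Bystander: amber syrup bottle, 52 mm diameter, 110 mm high, standing; origin at the centre of its underside.
- jar: Bystander: white ointment jar with green cap, 54 mm diameter, 55 mm high, standing; origin at the centre of its underside.

How it is judged:
By the outcome, as a careful person would: the job done as asked, in the order asked, and still so for the second after the job is handed in, with the robot touching nothing.
It also fails if it takes over 40 s, if anything falls off the work surface, if the arm or the gripper's body presses on something with over 40 N, if the wrist force passes 120 N, or if a joint passes its speed limit or range.

## Working session

There is one attempt and no reset: what is moved stays moved. The work goes in short steps, Python scripts to look and compute and a tool call to move; the robot and the scene stay as the last step left them, time stands still between calls to the robot, and variables do not carry over. Pictures are saved under pics/ and viewed, and the job is handed in when it is done.

Besides the shell and the picture viewer there is one more tool, called after "Call:" as a command line: name --argument value ..., lists and objects as JSON in quotes. arm_command: Moves the arm, as the interface text tells. Its arguments: {"type":"object","properties":{"rot":{"type":"array"},"slide":{"type":"array"},"gripper":{"type":"array"}},"required":["rot","slide","gripper"]}

```bash
mkdir -p pics
python3 - <<'E'
from cell import telemetry, get_image, get_calibration
import cv2, numpy as np
print(telemetry.read_state())
for n in("side","top"):
    p,d=get_image(n); print(n,get_calibration(n))
    cv2.imwrite(f"pics/{n}0.png",p[:,:,::-1]); np.savez(f"{n}0.npz",p=p,d=d)
E
```

```text
{'clock': 0.0, 'qpos': array([-1.37880019,  0.62936337,  0.03842213,  1.5183688 , -0.02700719,
        0.99628299, -0.02001167]), 'qd': array([-0.00088628, -0.00180002, -0.0003655 ,  0.00021123,  0.00191768,
       -0.00157613, -0.00084691]), 'tau': array([ 8.53308916e-05, -5.63393641e+01,  1.22604299e+00, -1.93444222e+01,
        1.08289858e-02,  1.06472033e-02, -1.72062335e-05]), 'eef_pos': array([165.5176467 , 627.92908098, 230.37728714]), 'tool_rot': array([3.14158430e+00, 1.90519552e-03, 1.31300062e+00]), 'force': array([-0.40009754, -0.57674203,  0.04299071]), 'torque': array([-0.00568227, -0.02730218, -0.01317375]), 'width': 85.30735620577941}
side {'fx': 532.2210414184707, 'fy': 532.2210414184707, 'cx': 275.42205636754596, 'cy': 216.86211576663212, 'D': array([0.03340842, 0.        , 0.        , 0.        , 0.        ]), 'xyz': array([ -42.2402718 , -616.18209393,  863.25930097]), 'attitude': array([ 9.05076214e-01,  3.31401229e-04, -8.21216684e-01])}
top {'fx': 415.1292784142655, 'fy': 415.1292784142655, 'cx': 279.2706591601478, 'cy': 217.3565845890831, 'D': array([-0.0753325,  0.       ,  0.       ,  0.       ,  0.       ]), 'xyz': array([ 546.82855609,   14.5100578 , 1045.31198222]), 'attitude': array([ 0.11354749,  0.02848323, -1.55035988])}
```

View pics/side0.png

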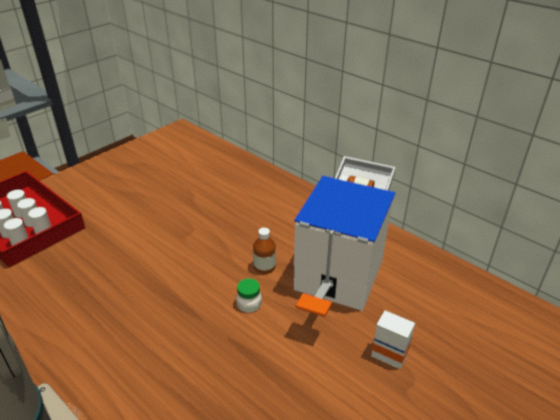

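View pics/top0.png

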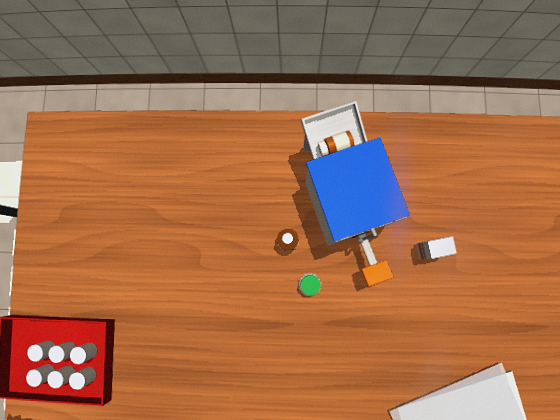

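The side view shows the pad at about (314,305) and the jar at (249,295). The top view shows the lid quad centred near (358,190), the pad at (377,273), the jar at (310,285), the syrup at (288,240) and the carton at (438,248).

```bash
cat > h.py <<'E'
import cv2, numpy as np
from cell import telemetry, get_image, get_calibration
from scipy.spatial.transform import Rotation as R
def rays(n,uv):
    c=get_calibration(n);K=np.array([[c['fx'],0,c['cx']],[0,c['fy'],c['cy']],[0,0,1]])
    u=cv2.undistortPoints(np.array(uv,float).reshape(-1,1,2),K,c['D']).reshape(-1,2)
    d=np.c_[u[:,0],-u[:,1],-np.ones(len(u))]
    return c['xyz'],d@R.from_euler('xyz',c['attitude']).as_matrix().T
def onz(n,uv,z):
    o,d=rays(n,uv); return o+d*((z-o[2])/d[:,2])[:,None]
def blob(p,lo,hi,roi=None):
    m=cv2.inRange(cv2.cvtColor(p,cv2.COLOR_RGB2HSV),lo,hi)
    if roi: k=np.zeros_like(m);a,b,c,d=roi;k[b:d,a:c]=255;m&=k
    cs,_=cv2.findContours(m,0,1); return m,max(cs,key=cv2.contourArea)
E
python3 - <<'E'
from h import *
t=np.load('top0.npz');s=np.load('side0.npz')
for n,q in(('top',t),('side',s)):
    m,c=blob(q['p'],(110,150,60),(130,255,255)); r=cv2.approxPolyDP(c,6,True).reshape(-1,2)
    P=onz(n,r,200);print(n,'lid',P.round(1).tolist(),P.mean(0))
    roi=(355,255,400,295) if n=='top' else (290,290,340,320)
    m,c=blob(q['p'],(5,215,150),(18,255,255),roi); M=cv2.moments(c);uv=[M['m10']/M['m00'],M['m01']/M['m00']]
    r=cv2.approxPolyDP(c,4,True).reshape(-1,2)
    print('pad',uv,cv2.contourArea(c),onz(n,[uv],90),onz(n,r,90).round(0).tolist())
    ys,xs=np.nonzero(m); dd=q['d'][m>0]; o,d=rays(n,np.c_[xs,ys]); X=o+d*dd[:,None]; print(np.median(X,0))
    for nm,uv,z in([('jar',(310,285),55),('syr',(288,238),110),('cart',(442,247),95)] if n=='top' else [('jar',(249,288),55),('syr',(264,233),110),('cart',(395,328),95)]):
        print(nm,onz(n,[uv],z).round(0))
E
```

```text
top lid [[788.0, -175.3, 200.0], [758.1, -172.8, 200.0], [766.3, -156.2, 200.0], [736.9, -174.6, 200.0], [630.5, -161.3, 200.0], [654.2, -223.1, 200.0]] [ 722.32863063 -177.2344972   200.        ]
pad [374.5033738191633, 273.3895636527215] 370.5 [[ 530.45046931 -175.79989665   90.        ]] [[559.0, -202.0, 90.0], [540.0, -147.0, 90.0], [502.0, -163.0, 90.0], [521.0, -209.0, 90.0], [520.0, -193.0, 90.0]]
[ 531.17698072 -177.11464702   89.48913055]
jar [[500. -31.  55.]]
syr [[606.  23. 110.]]
cart [[ 593. -330.   95.]]
side lid [[755.0, -16.1, 200.0], [595.1, -76.2, 200.0], [651.7, -227.2, 200.0], [808.7, -169.8, 200.0]] [ 702.59705958 -122.31425437  200.        ]
pad [313.2174270448006, 304.27825729551995] 405.5 [[ 526.98750997 -186.351024     90.        ]] [[505.0, -161.0, 90.0], [523.0, -219.0, 90.0], [553.0, -210.0, 90.0], [533.0, -153.0, 90.0]]
[ 525.89318103 -186.98472978   90.34910135]
jar [[496. -39.  55.]]
syr [[600.  17. 110.]]
cart [[ 581. -336.   95.]]
```

Run:
```python
from h import *
t=np.load('top0.npz')
m,c=blob(t['p'],(105,120,60),(130,255,255)); print(cv2.contourArea(c))
for r in(cv2.boxPoints(cv2.minAreaRect(c)),cv2.approxPolyDP(cv2.convexHull(c),8,True).reshape(-1,2)):
    P=onz('top',r,200);print(r.tolist(),P.round(1).tolist(),P.mean(0))
for n in('top','side'):
    q=np.load(n+'0.npz'); 
    for uv in ([(200,200),(250,330),(480,300)] if n=='top' else[(150,250),(200,350),(300,370)]):
        o,d=rays(n,[uv]);print(n,(o+d*q['d'][uv[1],uv[0]])[0].round(1))
```

```text
6519.0
[[305.16241455078125, 161.78964233398438], [380.890625, 134.83554077148438], [409.26898193359375, 214.56524658203125], [333.540771484375, 241.51934814453125]] [[760.1, -11.0, 200.0], [820.7, -169.2, 200.0], [653.1, -225.7, 200.0], [595.2, -70.8, 200.0]] [ 707.28344141 -119.1835531   200.        ]
[[380, 138], [409, 214], [333, 240], [306, 162]] [[813.8, -167.3, 200.0], [654.2, -225.2, 200.0], [598.3, -69.7, 200.0], [759.7, -12.7, 200.0]] [ 706.50657216 -118.71343318  200.        ]
top [706.6 251.    1.7]
top [383.8 113.2   3.4]
top [ 466.4 -458.7    0.7]
side [458.9 266.6   0.6]
side [ 3.464e+02 -4.930e+01  1.000e-01]
side [ 448.5 -223.7   -4.1]
```

Call:
arm_command --rot '[[0,0,-5],[0,0,-5],[0,0,-5],[0,0,-5],[0,0,-5]]' --slide '[[30,-20,6],[30,-20,6],[30,-20,6],[30,-20,0],[30,-20,0]]' --gripper '[0,0,0,0,0]'

```text
clock: 0.52
eef_pos: [306.2, 529.4, 245.7]
tool_rot: [-3.132, 0.006, 0.88]
force: [0.7, -0.5, -0.1]
width: 25.4
```

Call:
arm_command --rot '[[0,0,-5],[0,0,-5],[0,0,-5],[0,0,-5],[0,0,-5]]' --slide '[[25,-32,0],[25,-32,0],[25,-32,0],[20,-35,0],[20,-35,0]]' --gripper '[0,0,0,0,0]'

```text
clock: 0.93
eef_pos: [425.9, 359.2, 244.1]
tool_rot: [-3.132, 0.004, 0.423]
force: [0.9, 0.4, -0.1]
width: 0.2
```

Call:
arm_command --rot '[[0,0,-5],[0,0,-5],[0,0,-5],[0,0,-5],[0,0,-5]]' --slide '[[15,-38,0],[15,-38,0],[15,-38,0],[10,-38,0],[10,-38,0]]' --gripper '[0,0,0,0,0]'

```text
clock: 1.35
eef_pos: [492.6, 163.2, 243.1]
tool_rot: [-3.133, 0.004, -0.036]
force: [-0.4, 0.4, -0.4]
width: -0.4
```

Call:
arm_command --rot '[[0,0,-5],[0,0,-5],[0,0,-5],[0,0,-5],[0,0,-5]]' --slide '[[0,-38,0],[0,-38,0],[0,-38,0],[0,-38,0],[0,-38,0]]' --gripper '[0,0,0,0,0]'

```text
clock: 1.77
eef_pos: [492.9, -36.5, 242.4]
tool_rot: [-3.134, 0.003, -0.496]
force: [1.1, -1.0, 0.2]
width: 0.1
```

Call:
arm_command --rot '[[0,0,5],[0,0,5],[0,0,5],[0,0,5],[0,0,0]]' --slide '[[8,-35,-15],[8,-35,-15],[8,-35,-15],[8,-30,-15],[2,-10,-15]]' --gripper '[0,0,0,0,0]'

```text
clock: 2.18
eef_pos: [527.1, -196.1, 167.0]
tool_rot: [-3.137, -0.004, -0.141]
force: [0.3, -0.1, 0.3]
width: 0.0
```

Run:
```python
from h import *
for n in("side","top"):
    p,d=get_image(n); cv2.imwrite(f"pics/{n}1.png",cv2.resize(p[120:370,200:480,::-1],None,fx=2.8,fy=2.4))
s=telemetry.read_state();print(s['eef_pos'],s['tool_rot'])
```

```text
[ 524.56882338 -192.92932281  165.10688337] [-3.13406162  0.0031842  -0.14528492]
```

View pics/side1.png

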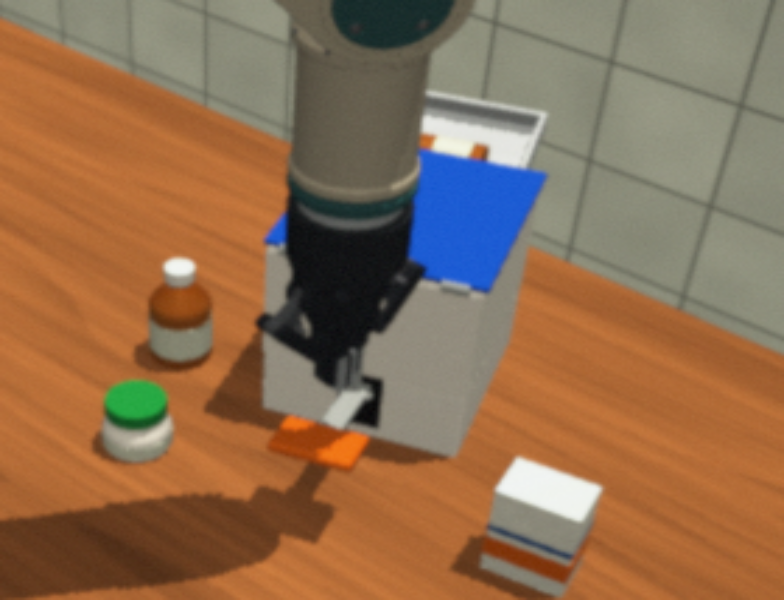

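View pics/top1.png

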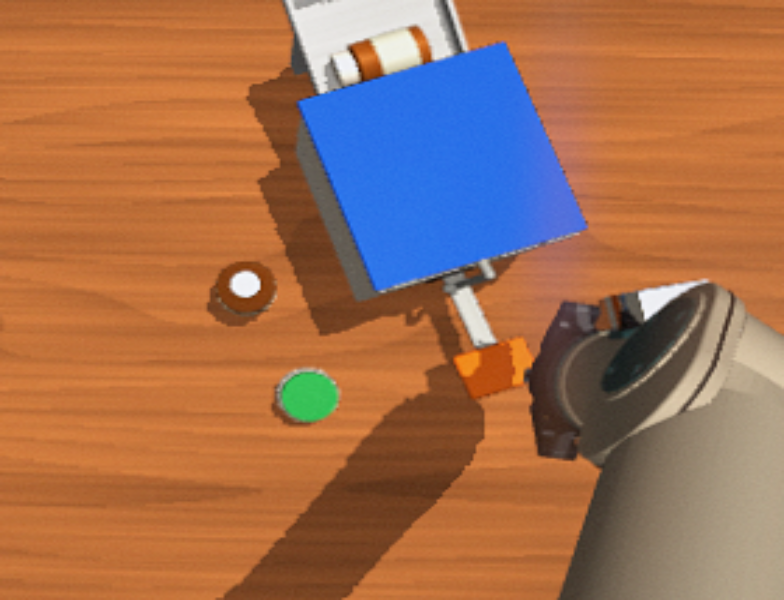

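Run:
```python
from h import *
def proj(n,P):
    c=get_calibration(n);Rm=R.from_euler('xyz',c['attitude']).as_matrix()
    q=(np.array(P,float)-c['xyz'])@Rm; q=q*[1,-1,-1]
    K=np.array([[c['fx'],0,c['cx']],[0,c['fy'],c['cy']],[0,0,1]])
    return cv2.projectPoints(q.reshape(-1,1,3),np.zeros(3),np.zeros(3),K,c['D'])[0].reshape(-1,2)
for n in('side','top'):
    q=proj(n,[[524.6,-193,165],[524.6,-193,184],[524.6,-193,240],[527,-183,90]]);print(n,q,(q-[200,120])*[2.8,2.4])
```

```text
side [[316.90903206 278.97608791]
 [317.40206373 271.5377471 ]
 [318.92995788 248.54333248]
 [311.89526097 303.3969455 ]] [[327.34528976 381.54261098]
 [328.72577845 363.69059304]
 [333.00388207 308.50399794]
 [313.30673072 440.15266921]]
top [[389.77745713 277.05334723]
 [391.95077258 277.32209542]
 [398.94896662 278.18606618]
 [377.65817839 274.96421493]] [[531.37687998 376.92803335]
 [537.46216321 377.57302901]
 [557.05710652 379.64655884]
 [497.44289949 371.91411583]]
```

Run:
```python
from h import *
p,d=get_image('side'); c=p[240:330,270:370,::-1].copy(); c=cv2.resize(c,None,fx=6,fy=6,interpolation=0)
cv2.circle(c,(int(46.9*6),int(39*6)),4,(0,255,0),2);cv2.imwrite("pics/side2.png",c)
```

```text
(no output)
```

View pics/side2.png

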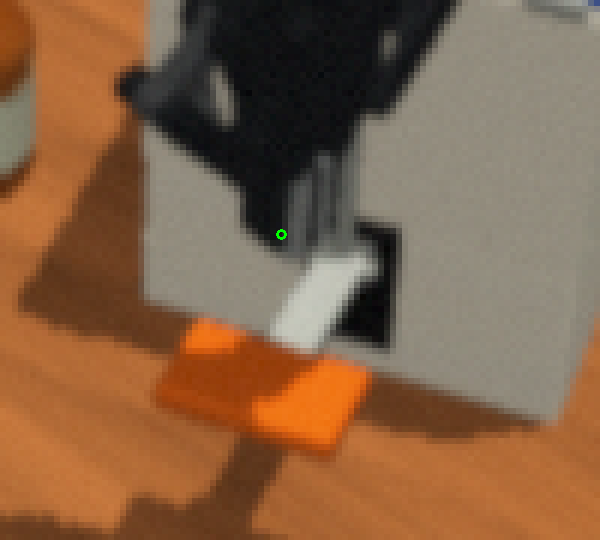

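The green circle marks the predicted TCP. It lies about 3 px left of the visible fingertip centre, which agrees with the small offset between the two cameras. I take the pad as (527,-182), right under the hand.

Call:
arm_command --rot '[[0,0,0],[0,0,0],[0,0,0],[0,0,0],[0,0,0]]' --slide '[[1,5,-12],[1,5,-12],[0,1,-12],[0,0,-12],[0,0,-8]]' --gripper '[0,0,0,0,0]'

```text
clock: 2.75
eef_pos: [530.5, -170.1, 113.4]
tool_rot: [-3.128, -0.004, -0.135]
force: [0.1, 0.3, 0.2]
width: 0.1
```

Run:
```python
from h import *
p,d=get_image('side'); c=p[240:330,270:370,::-1].copy(); c=cv2.resize(c,None,fx=6,fy=6,interpolation=0)
cv2.imwrite("pics/side3.png",c)
p,d=get_image('top'); c=p[230:320,340:440,::-1].copy(); c=cv2.resize(c,None,fx=6,fy=6,interpolation=0)
cv2.imwrite("pics/top3.png",c)
print(telemetry.read_state())
```

```text
{'clock': 2.85, 'qpos': array([ 0.05015851,  0.68423874,  0.34131571,  1.89462217, -0.39316742,
        0.62934881,  0.50740268]), 'qd': array([ 0.01013262, -0.01745027,  0.02670255, -0.01973786,  0.01045115,
        0.01285154, -0.00332542]), 'tau': array([ 1.84165640e-01, -5.03689456e+01,  5.28052837e+00, -1.26056179e+01,
       -8.34742282e-02, -1.60424053e-01,  3.67564580e-02]), 'eef_pos': array([ 529.99129317, -170.25100684,  113.00884533]), 'tool_rot': array([-3.12747770e+00, -2.19868052e-03, -1.34989730e-01]), 'force': array([0.80211079, 0.37343049, 0.37649636]), 'torque': array([0.07759501, 0.01453777, 0.04686863]), 'width': 0.13322962446800818}
```

View pics/side3.png

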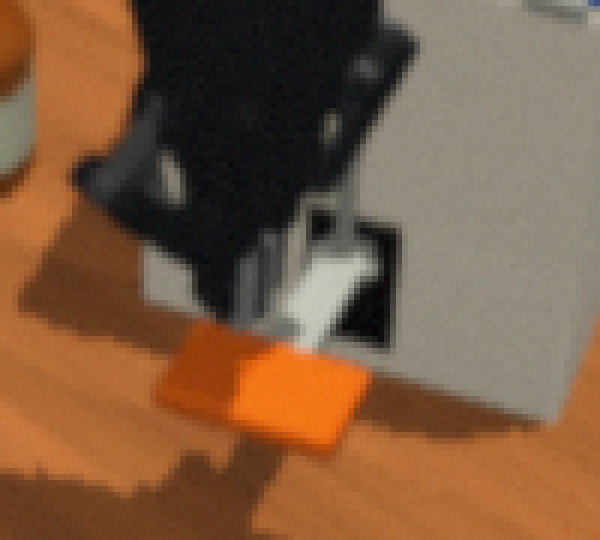

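View pics/top3.png

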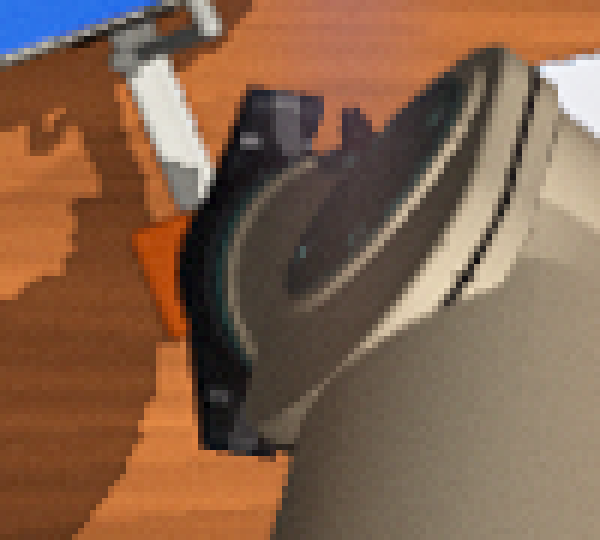

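The side view shows the fingertips about 3–4 px left of and behind the pad centre (263,388 in the zoomed picture), so I shift by (-4,-12).

Call:
arm_command --rot '[[0,0,0],[0,0,0],[0,0,0],[0,0,0],[0,0,0]]' --slide '[[-2,-4,0],[-2,-4,-3],[0,-2,-3],[0,0,-3],[0,0,-2]]' --gripper '[0,0,0,0,0]'

```text
clock: 3.27
eef_pos: [527.6, -180.9, 104.8]
tool_rot: [-3.128, -0.008, -0.134]
force: [0.1, 0.5, 0.7]
width: -0.1
```

Run:
```python
from h import *
p,d=get_image('side'); c=p[240:330,270:370,::-1].copy(); c=cv2.resize(c,None,fx=6,fy=6,interpolation=0)
cv2.imwrite("pics/side4.png",c)
s=telemetry.read_state();print(s['eef_pos'],s['force'],s['clock'])
```

```text
[ 527.4192449  -180.91161495  104.49604287] [ 0.66749472  0.60132571 -0.45758434] 3.3167
```

View pics/side4.png

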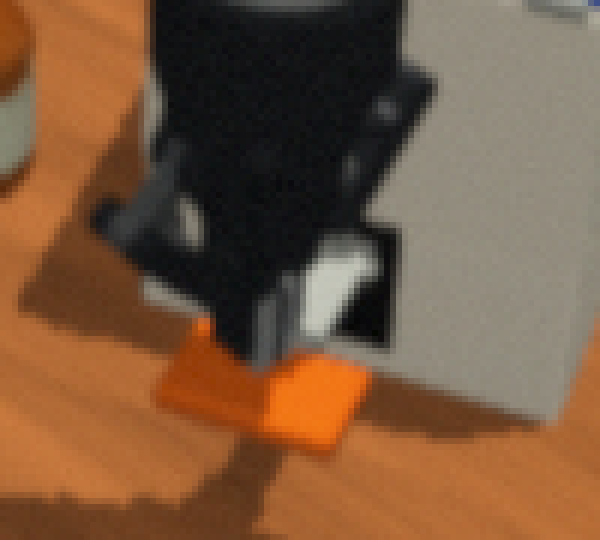

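The tip is now above the middle of the pad. Next I press.

Call:
arm_command --rot '[[0,0,0],[0,0,0],[0,0,0],[0,0,0],[0,0,0]]' --slide '[[0,0,-4],[0,0,-4],[0,0,-4],[0,0,-4],[0,0,-4]]' --gripper '[0,0,0,0,0]'

```text
clock: 3.73
eef_pos: [526.7, -181.9, 83.9]
tool_rot: [-3.129, -0.007, -0.135]
force: [-3.3, -0.4, 7.3]
width: 0.0
```

Call:
arm_command --rot '[[0,0,0],[0,0,0],[0,0,0],[0,0,0],[0,0,0]]' --slide '[[0,0,-4],[0,0,-4],[0,0,-4],[0,0,-4],[0,0,-4]]' --gripper '[0,0,0,0,0]'

```text
clock: 4.15
eef_pos: [524.0, -182.9, 63.2]
tool_rot: [-3.129, -0.003, -0.136]
force: [-0.6, -0.4, 6.1]
width: -0.2
```

Call:
arm_command --rot '[[0,0,0],[0,0,0],[0,0,0],[0,0,0],[0,0,0]]' --slide '[[0,0,-4],[0,0,-4],[0,0,-4],[0,0,-4],[0,0,-3]]' --gripper '[0,0,0,0,0]'

```text
clock: 4.57
eef_pos: [524.3, -182.8, 43.0]
tool_rot: [-3.128, -0.004, -0.136]
force: [-0.3, 0.1, 3.3]
width: 0.2
```

Call:
arm_command --rot '[[0,0,0],[0,0,0],[0,0,0],[0,0,0],[0,0,0]]' --slide '[[0,0,-2],[0,0,-2],[0,0,-2],[0,0,-1],[0,0,-1]]' --gripper '[0,0,0,0,0]'

```text
clock: 4.98
eef_pos: [525.2, -182.6, 36.0]
tool_rot: [-3.127, -0.005, -0.136]
force: [-3.4, 1.2, 16.4]
width: -0.2
```

Force jumped to 16 N, so the lever is at its stop. I look before going further.

```bash
cat > look.py <<'E'
from h import *
import sys
k=sys.argv[1]
for n in("side","top"):
    p,d=get_image(n); cv2.imwrite(f"pics/{n}{k}.png",cv2.resize(p[90:340,200:480,::-1],None,fx=2.4,fy=2.4))
s=telemetry.read_state();print(s['eef_pos'],s['force'],s['clock'])
E
python3 look.py 5
```

```text
[ 525.19141789 -182.57348815   36.07329471] [-3.70278072  2.28334616 15.9151131 ] 5.0833
```

View pics/side5.png

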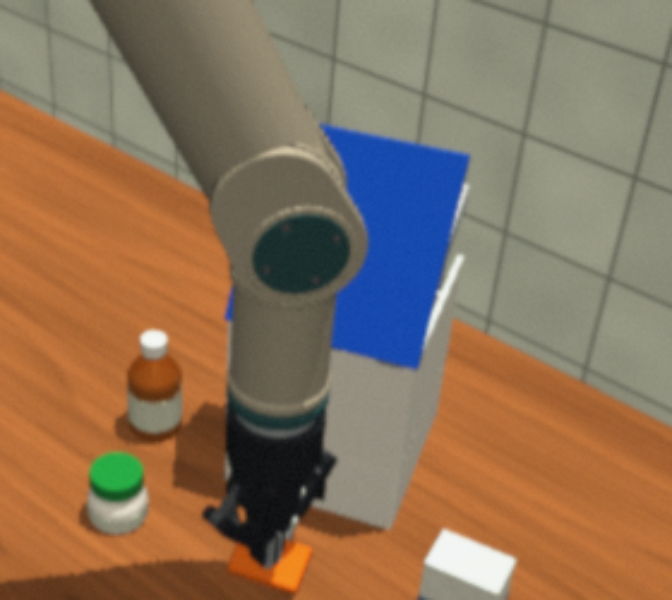

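View pics/top5.png

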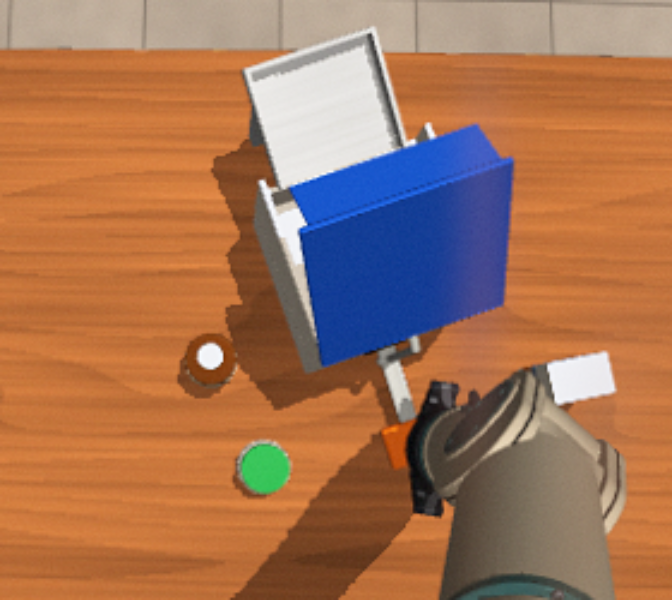

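The lid is wide open and the chute is empty, so the bottle is in the bin. I hold while it settles, with one small extra press to be sure the lever is fully down.

Call:
arm_command --rot '[[0,0,0],[0,0,0],[0,0,0],[0,0,0],[0,0,0]]' --slide '[[0,0,-1],[0,0,-1],[0,0,0],[0,0,0],[0,0,0]]' --gripper '[0,0,0,0,0]'

```text
clock: 5.5
eef_pos: [524.9, -182.6, 36.7]
tool_rot: [-3.125, -0.007, -0.136]
force: [0.1, 0.4, 2.0]
width: -0.3
```

Call:
arm_command --rot '[[0,0,0],[0,0,0],[0,0,0],[0,0,0],[0,0,0]]' --slide '[[0,0,0],[0,0,0],[0,0,0],[0,0,0],[0,0,0]]' --gripper '[0,0,0,0,0]'

```text
clock: 5.92
eef_pos: [525.0, -182.6, 36.5]
tool_rot: [-3.126, -0.007, -0.136]
force: [-1.3, -0.1, 4.5]
width: 0.1
```

Call:
arm_command --rot '[[0,0,0],[0,0,0],[0,0,0],[0,0,0],[0,0,0]]' --slide '[[0,0,1],[0,0,2],[0,0,3],[0,0,3],[0,0,3]]' --gripper '[0,0,0,0,0]'

```text
clock: 6.33
eef_pos: [524.0, -182.9, 48.2]
tool_rot: [-3.126, -0.004, -0.137]
force: [-0.9, -1.1, 2.6]
width: 0.0
```

Call:
arm_command --rot '[[0,0,0],[0,0,0],[0,0,0],[0,0,0],[0,0,0]]' --slide '[[0,0,3],[0,0,3],[0,0,3],[0,0,3],[0,0,3]]' --gripper '[0,0,0,0,0]'

```text
clock: 6.75
eef_pos: [524.2, -182.8, 65.6]
tool_rot: [-3.126, -0.005, -0.137]
force: [0.2, -0.6, 3.1]
width: 0.1
```

Call:
arm_command --rot '[[0,0,0],[0,0,0],[0,0,0],[0,0,0],[0,0,0]]' --slide '[[0,0,3],[0,0,3],[0,0,3],[0,0,3],[0,0,3]]' --gripper '[0,0,0,0,0]'

```text
clock: 7.17
eef_pos: [526.3, -182.1, 83.1]
tool_rot: [-3.125, -0.009, -0.136]
force: [0.9, 0.8, 3.0]
width: -0.3
```

Call:
arm_command --rot '[[0,0,0],[0,0,0],[0,0,0],[0,0,0],[0,0,0]]' --slide '[[0,0,3],[0,0,3],[0,0,3],[0,0,3],[0,0,3]]' --gripper '[0,0,0,0,0]'

```text
clock: 7.58
eef_pos: [526.6, -181.7, 99.3]
tool_rot: [-3.125, -0.009, -0.135]
force: [-0.4, 0.1, -0.0]
width: -0.0
```

Call:
arm_command --rot '[[0,0,0],[0,0,0],[0,0,0],[0,0,0],[0,0,0]]' --slide '[[0,0,3],[0,0,3],[0,0,3],[0,0,3],[0,0,3]]' --gripper '[0,0,0,0,0]'

```text
clock: 8.0
eef_pos: [523.8, -182.3, 114.5]
tool_rot: [-3.126, -0.004, -0.136]
force: [0.6, 0.4, -0.1]
width: -0.6
```

Contact held all the way up to about z = 90, at roughly 40 mm/s. Now I take the hand away, up and back.

Call:
arm_command --rot '[[0,0,0],[0,0,0],[0,0,0],[0,0,0],[0,0,0]]' --slide '[[-2,0,22],[-4,0,28],[-8,0,28],[-10,0,28],[-10,0,15]]' --gripper '[0,0,0,0,0]'

```text
clock: 8.42
eef_pos: [487.0, -181.1, 236.9]
tool_rot: [-3.125, 0.005, -0.135]
force: [0.7, -0.2, -0.3]
width: 0.3
```

Call:
arm_command --rot '[[0,0,0],[0,0,0],[0,0,0],[0,0,0],[0,0,0]]' --slide '[[0,30,0],[0,36,0],[0,36,0],[0,36,0],[0,36,0]]' --gripper '[0,0,0,0,0]'

```text
clock: 8.83
eef_pos: [485.9, -14.4, 244.7]
tool_rot: [-3.131, -0.01, -0.158]
force: [0.2, 0.6, 0.2]
width: 0.0
```

Call:
arm_command --rot '[[0,0,0],[0,0,0],[0,0,0],[0,0,0],[0,0,0]]' --slide '[[0,36,0],[0,36,0],[0,20,0],[0,0,0],[0,0,0]]' --gripper '[0,0,0,0,0]'

```text
clock: 9.25
eef_pos: [483.7, 91.7, 245.7]
tool_rot: [-3.127, -0.009, -0.144]
force: [0.1, 0.2, -0.1]
width: 0.2
```

```bash
python3 look.py 6
```

```text
[483.88736904  90.33814899 245.73666331] [ 0.27703124 -0.48698704 -0.1933814 ] 9.35
```

View pics/side6.png

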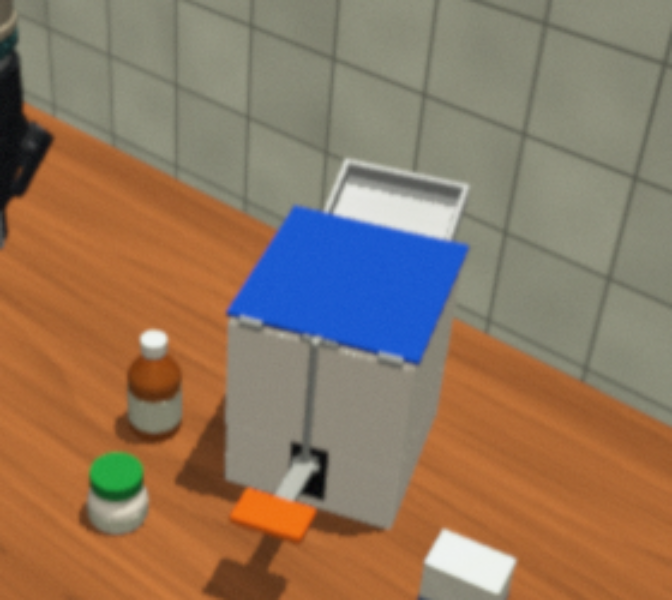

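View pics/top6.png

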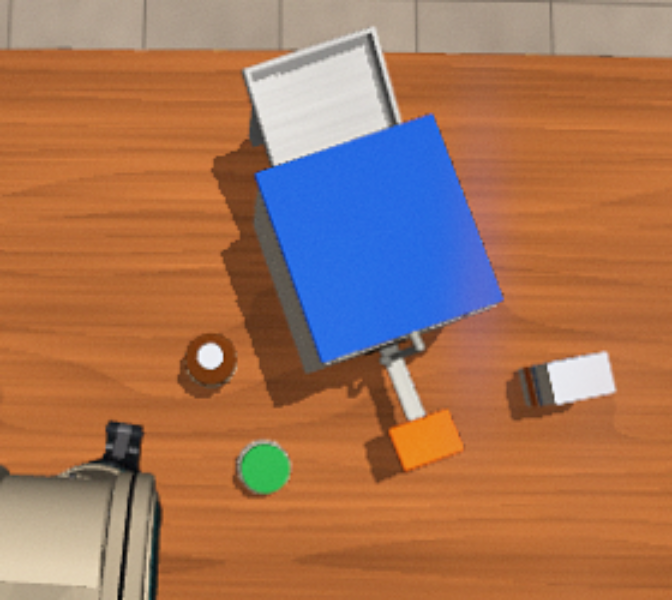

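The lid is shut, the lever is raised (pad at about (425,438) in the top crop), the chute is empty, the bystanders have not moved and the hand is clear. I hand the job in.

```bash
python3 -c "
from cell import ctrl; print(ctrl.finish_job())"
```

```text
the job is handed in; nothing more can be done
None
```

The bottle is in the bin, the lid came down gently and is shut, and the hand is away; I handed the job in at about 9.4 s of the 40 s.

- **Pressing:** With the fingers closed, I pushed the orange pad down until it reached its stop. The TCP was at z ≈ 36 mm and the force rose from about 3 N to about 16 N. Pictures then showed the lid wide open and the chute empty.
- **Letting up:** I eased the lever back at about 40 mm/s, well under the 135 mm/s limit. The force was still about 3 N at z ≈ 83 mm and zero at 99 mm, so the finger stayed on the pad until about rest height.
- **Last checks:** The final pictures show the lid shut, the lever raised, the chute empty, and the carton, syrup and jar where they were. The force on the hand was about zero.
- **Not confirmed:** I did not see the bottle on the bin floor; I infer it from the empty chute. The speed of the lid was worked out from the hand's motion, not measured.
- **Disagreement:** The two cameras differed by up to about 13 mm on positions, more than the stated 2 mm. I used a position between the two for the pad and checked it against the fingertips in the picture before pressing.

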